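# Set spring tweezers to the gauge plate

## Task

Slide the loose gauge plate by its upright grip bar, nose first, into the flat slot of the gauge stand until it is fully home against the stop, and let go of it; its two white lines then lie under the tips of the spring tweezers clamped in the stand. Then pinch the tweezers by their ribbed finger pads until the gap between the tips matches the spacing of the two lines (12 mm), never squeezing the tips together, and hold it steady: finish while still holding the tweezers at that gap, so that the stop screw can be locked. Leave the mug, tape, lens and stone where they are.

Things in the scene. Friction and masses are not known exactly. Their poses are not given: they have to be found in the camera images.
- stand: Gauge stand fixed to the bench; origin on the bench below the middle of the tweezers' tips, x from the slot's mouth to the clamp, z up. Aluminium base 8 mm high, 90 mm wide (x -35 to 75 mm), behind it a bridge 56 mm wide, 14 mm high (to x = 168). Clamp block x 128 to 164 mm, 61 mm high; from it the tweezers reach toward -x, 40 mm up, their bent tips ending 11 mm above the bench.
- slot_mouth (a point): Middle of the slot's mouth, on the bench, at x = -35 mm in the stand; axes as the stand's. The slot is at bench level, 52.5 mm wide, 50 mm deep along +x to the stop, edged by steel lips (42.5 mm apart, underside 8, top 11 mm above the bench). Before the mouth, bent lead-ins 10 mm high flare to about 74 mm wide at 14 mm toward -x.
- stand_home (a point): Where plate_grip is when the plate is fully home: at x = -70 mm, y = 0, 20 mm high in the stand's frame; axes as the stand's.
- pinch_point (a point): Half-way between the tweezers' two ribbed finger pads, 40 mm above the bench, at x = 65 mm, y = 0 in the stand; axes as the stand's. The pads are 26 mm long (x) and 16 mm high, outer faces 31 mm apart (y) at rest, 22 mm apart at a tip gap of 12 mm. Only the 14 mm high base lies beneath.
- plate: Loose steel gauge plate, about 0.16 kg; origin on its underside below the middle of its grip bar, x to its nose, z up. Flat blade 50 mm wide, 6 mm thick, x 22 to 85 mm, the last 4 mm 40 mm wide. Two white lines on it run along x (49 to 83 mm), 12 mm apart between centres. The grip bar stands at the rear on a foot no wider than itself (foot x -28 to 22 mm).
- plate_grip (a point): Middle of the plate's black upright grip bar, 20 mm above its underside; axes as the plate's. The bar is 18 mm wide (y), 44 mm long (x), 40 mm high; fingers can go down beside it to the bench. The nose is 85 mm ahead of it.
- tweezer_a (a joint): Angle (rad) of the blade on the stand's +y side about its upright pivot at x = 130 mm: 0 at rest (sprung open), grows as squeezed, at most 0.11. Tip 130 mm, pad 65 mm from the pivot. Spring 5 N m/rad: about 5 N at the pad at the wanted gap. Tip gap = 30 mm - 130 mm x (sum of both blades' angles): sum 0.138 at 12 mm.
- tweezer_b (a joint): Angle (rad) of the blade on the stand's -y side about its upright pivot at x = 130 mm: 0 at rest (sprung open), grows as squeezed, at most 0.11. Tip 130 mm, pad 65 mm from the pivot. Spring 5 N m/rad: about 5 N at the pad at the wanted gap. Tip gap = 30 mm - 130 mm x (sum of both blades' angles): sum 0.138 at 12 mm.
- tip_a (a point): Tip (centre) of the tweezer blade on the stand's +y side, 11 mm above the bench; a 3 mm thick point. The tip gap is the distance between the centres of the two tips: 30 mm at rest.
- tip_b (a point): Tip (centre) of the tweezer blade on the stand's -y side, 11 mm above the bench; a 3 mm thick point. The tip gap is the distance between the centres of the two tips: 30 mm at rest.
- tape_roll: Bystander, loose: roll of beige tape, 106 mm across, 25 mm high, lying flat; origin under its centre. To be left alone.
- loupe: Bystander, loose: black hand lens with handle, 159 mm long, 13 mm high; origin under its centre. To be left alone.
- mug: Bystander, loose: white dotted mug, 93 mm high; origin under its centre. To be left alone.
- big_stone: Bystander, loose: grey piece of rock, 34x50x22 mm; origin under its centre. To be left alone.
Things that resemble listed ones, but are neither listed nor needed, are in the scene too. Of the things that look like the plate, the larger one is meant.

How it is judged (in metres and radians):
On the way, in this order (a step that is already met when the one before it is completed fails the run):
1. the gauge plate is fully home in the slot and let go, the tweezers still open (x of plate_grip in the frame of stand_home between -0.003 and 0.004 m and y of plate_grip in the frame of stand_home between -0.004 and 0.004 m and z of plate_grip in the frame of stand_home between -0.004 and 0.004 m and angle between the x axis of plate and the x axis of stand, either way round below 0.08 rad and contact force between the fingers and plate below 0.1 N and distance between tip_a and tip_b above 0.026 m), for 0.2 s.
2. the tweezers are pinched to the marked gap and held steady there (x of plate_grip in the frame of stand_home between -0.003 and 0.004 m and y of plate_grip in the frame of stand_home between -0.004 and 0.004 m and z of plate_grip in the frame of stand_home between -0.004 and 0.004 m and angle between the x axis of plate and the x axis of stand, either way round below 0.08 rad and distance between tip_a and tip_b between 0.0095 and 0.0145 m and velocity of joint tweezer_a between -0.05 and 0.05 rad/s and velocity of joint tweezer_b between -0.05 and 0.05 rad/s and contact force between the fingers and tweezer_a above 1 N and contact force between the fingers and tweezer_b above 1 N), for 0.5 s.
At the end, for the whole second after the job is handed in: The gauge plate is fully home (within 3 mm of the stop, flat in the slot, not touched by the fingers), and the fingers hold both tweezer blades (over 1 N each) with the tip gap at 12 mm, give or take 2.5 mm, and steady (blades slower than 0.05 rad/s) (all of step 2 and contact force between the fingers and plate below 0.1 N); the arm keeps its last pose, push and grip.
It fails at once if the tweezers' tips are squeezed together (gap under 5 mm) (distance between tip_a and tip_b below 0.005 m).
It fails at once if a bystander (tape, lens, mug or stone) is shifted by more than 30 mm (distance of any of tape_roll, loupe, mug, big_stone from where it was at the start of the episode above 0.03 m).
It also fails if it takes over 58 s, if anything falls off the work surface, if the arm or the gripper's body presses on something with over 40 N, if the wrist force passes 120 N, or if a joint passes its speed limit or range.

## Robot

A 6-joint arm with a two-finger parallel gripper is mounted at the origin on the work surface; the furniture and walls round the work are solid. World frame = base frame: x ahead of the robot, y to its left, z up, the work surface at z = 0. Lengths are in mm, angles in rad, forces in N, time in s.
With the tool pointing down it reaches from about 275 to 750 mm from the base axis. Payload 10.2 kg.
Tool frame: the origin (TCP) lies midway between the tips of the shut fingers; the grasp point (between the pads) lies 19 mm behind it; z points along the fingers, y is the line along which they close (so a half turn about z gives the same grasp; the last joint's range is limited). The gripper opens to 85 mm and grips with 20 to 120 N. Pads are 22 mm wide; open, the fingers measure 114 mm over their backs; the gripper's body (76 mm by 85 mm) begins 54 mm behind the grasp point. The pads swing forward as they close: fully open they stand 13 mm farther back than shut.
Start: joints at [-1.342, 0.313, 1.498, -0, 1.331, -0.223], TCP at [229.196, -472.335, 231.294] pointing down, gripper open.
Joint ranges: [-2.94, 2.94], [-0.97, 2.17], [0.19, 2.56], [-1.23, 4.37], [0.02, 3.11], [-2.88, 2.88]. Speed limits (rad/s): [2.39, 2.39, 3.01, 3.14, 3.14, 3.14].

## Interface

Orientations are given as a unit quaternion [w, x, y, z].
In Python, from rig import sense, capture, finish_job, find_in, place_of gives the robot as it stands. The module is installed in compiled form; this text tells all that it offers.
- The arm moves only by the shell command python3 -m jog 'ROWS' [FORCE]. ROWS is JSON, a list of rows, each an object of numbers: "tx", "ty", "tz": the shift along the tool's x, y, z in mm; "ax", "ay", "az": the turn, a rotation vector about the tool's x, y, z in rad; "jaw": the closure, from -1 (fully open) to 1 (shut), so that 0 is half open. In form: [{"tx": .., "ty": .., "tz": .., "ax": .., "ay": .., "az": .., "jaw": ..}, ...]. A call has 1 to 5 rows; each row shifts and turns the commanded pose from where the row before left it, along the tool's axes as they then stand; what a row does not reach is not made up. A row lasts 1/8 s, in which the tool goes at most 62.5 mm and 10.7 degrees, less where a joint would pass 70% of its speed; a pose out of reach is approached as far as the arm can. A call with a gripper value outside its range is refused whole. The fingers move at their own pace and stop on an object; FORCE is the grip in N (left out, the last holds). Time passes only in rows, so rows that do not move let the fingers close. It gives the time, the measured TCP pose, the force, the opening and the grip force at its end, in the units of the state.
- sense(): the state, without advancing time (a new reading comes with each control period).
- capture(name): name is "side" or "top" or "wrist"; returns a dict with "color" (480x640x3 uint8, red, green, blue), "depth" (480x640 float32, mm along the optical axis (not along the pixel's ray), 0 where there is no reading), "fx", "fy", "cx", "cy" (pixels), "k1" (the pictures are not rectified: a ray, as slopes to the right and down, at radius r is drawn at 1 + k1 r^2 times it, then the intrinsics apply), "camera_from_world" (4x4, takes a point from world to camera coordinates); the wrist camera has in their place "mount" (4x4, takes a point from camera to tool coordinates, whose origin is the TCP and whose axes are the flange's). Camera axes: x right, y up, looking along -z (the intrinsics and any distortion apply to the point x, -y, -z); pixel columns grow to the right and rows downward; lengths in mm; the calibration is good to about 2 mm. A picture is of the moment at which its call begins: read the wrist's pose just before it.
- finish_job(): hands the job in; it is judged then, once.
Trained networks look in the newest picture that a camera, given by its name, has taken for a name from the list of things; names that differ only in an ending like _2 or _b are one class to them, and where a whole thing is asked for, a point or a joint stands for the part that bears it (a point fixed in the world has none). Each returns a list of dicts, best first, with "conf" (0 to 1); they miss things now and then, are a little off and sometimes report something else, mostly with a low value. They report only what shows in the picture. A call takes as long as a camera call. They do not tell look-alikes from the thing itself.
- find_in(query, camera): "centre" ([column, row] in pixels, amid what is visible of it).
- place_of(query, camera): "centre" ([column, row] in pixels: a listed point, or the origin of a listed thing).
The state is a dict: "time_s": time; "joints": joint angles; "dq": joint speeds; "tau": joint torques, N m; "eef_pos": TCP position; "ee_rot": TCP orientation; "force": force on the tool from outside, world axes, zero at the start; "wrist_torque": the same for the moment, N m; "grip_width": opening from 0.0 (shut) to 1.0 (fully open); "grip_force": force on a finger pad.
Only numpy, scipy, OpenCV 4.12 (cv2) and the standard library are available. Lean on these libraries where they do the work, as an engineer would, in place of code of your own. Each camera call takes 0.05 s, during which the arm holds its last target. There are 200 camera calls.

## Working session

There is one attempt and no reset: what is moved stays moved. The work goes in short steps, Python scripts to look and compute and a shell command to move; the robot and the scene stay as the last step left them, time stands still between calls to the robot, and variables do not carry over. Pictures are saved under pics/ and viewed, at most 10 in all, crops included, and the job is handed in when it is done.

```bash
mkdir -p pics; cat > h.py <<'E'
import numpy as np, cv2, json
from rig import *
from scipy.spatial.transform import Rotation as R
def T_tool():
    s=sense(); q=s["ee_rot"]; T=np.eye(4); T[:3,:3]=R.from_quat([q[1],q[2],q[3],q[0]]).as_matrix(); T[:3,3]=s["eef_pos"]; return T
def cap(n):
    T=T_tool(); c=capture(n)
    c["wfc"]=T@np.array(c["mount"]) if "mount" in c else np.linalg.inv(np.array(c["camera_from_world"]))
    return c
def save(c,f): cv2.imwrite("pics/"+f,c["color"][:,:,::-1])
def ray(c,u,v):
    a=np.array([(u-c["cx"])/c["fx"],(v-c["cy"])/c["fy"]]); b=a.copy()
    for _ in range(10): b=a/(1+c["k1"]*(b@b))
    return np.array([b[0],-b[1],-1.])
def onz(c,u,v,z):
    d=c["wfc"][:3,:3]@ray(c,u,v); o=c["wfc"][:3,3]; return o+d*(z-o[2])/d[2]
def bydepth(c,u,v):
    d=c["depth"][int(round(v)),int(round(u))]; p=ray(c,u,v)*d; return c["wfc"][:3,:3]@p+c["wfc"][:3,3]
def proj(c,P):
    p=np.linalg.inv(c["wfc"])@np.append(P,1); x=np.array([p[0],-p[1]])/-p[2]; x=x*(1+c["k1"]*(x@x)); return c["fx"]*x[0]+c["cx"],c["fy"]*x[1]+c["cy"]
E
python3 - <<'E'
from h import *
np.set_printoptions(precision=1,suppress=True)
print(sense())
for n in ["top","side"]:
    c=cap(n); save(c,n+"0.png"); print(n,c["wfc"][:3,3])
    for q,z in [("stand",0),("plate",0),("plate_grip",20),("pinch_point",40),("slot_mouth",0),("stand_home",20),("tip_a",11),("mug",0),("loupe",0),("tape_roll",0),("big_stone",0)]:
        for r in place_of(q,n)[:3]: print(q,round(r["conf"],2),np.round(r["centre"]),onz(c,*r["centre"],z))
E
```

```text
{'time_s': 0.0, 'joints': array([-1.3,  0.3,  1.5,  0. ,  1.3, -0.2]), 'dq': array([ 0.,  0.,  0.,  0., -0., -0.]), 'tau': array([  0. , -41.2, -26. ,  -0. ,   0. ,   0. ]), 'eef_pos': array([ 229.1, -472.1,  230.7]), 'ee_rot': array([-0. ,  1. ,  0.2, -0. ]), 'force': array([ 0.3, -0.1,  0.1]), 'wrist_torque': array([-0., -0.,  0.]), 'grip_force': 0.0, 'grip_width': 1.0017488446642453}
top [ 334.6   74.4 1398.5]
stand 0.85 [354. 227.] [484.5 -39.7   0. ]
plate 0.8 [190. 228.] [484.  371.9   0. ]
plate 0.71 [136. 223.] [496.7 508.8   0. ]
plate_grip 0.91 [131. 222.] [496.9 512.7  20. ]
plate_grip 0.84 [186. 228.] [482.6 376.8  20. ]
pinch_point 0.87 [383. 220.] [ 497.8 -108.6   40. ]
slot_mouth 0.8 [338. 227.] [484.2   1.1   0. ]
stand_home 0.76 [329. 229.] [478.9  23.   20. ]
tip_a 0.6 [354. 221.] [497.9 -39.3  11. ]
mug 0.67 [482. 282.] [ 346.2 -355.8    0. ]
mug 0.2 [189. 229.] [482.2 375.9   0. ]
loupe 0.8 [372. 280.] [351.1 -83.4   0. ]
tape_roll 0.94 [436. 275.] [ 362.4 -241.5    0. ]
big_stone 0.68 [315. 276.] [362.9  57.9   0. ]
side [-169.4 -901.2  538.9]
stand 0.6 [357. 277.] [482.1 -38.6   0. ]
plate 0.62 [281. 227.] [479.6 370.2   0. ]
plate_grip 0.69 [279. 220.] [480.9 380.7  20. ]
plate_grip 0.39 [351. 271.] [464.8 -35.1  20. ]
pinch_point 0.88 [376. 271.] [492.1 -99.1  40. ]
pinch_point 0.7 [352. 271.] [439.8 -71.3  40. ]
pinch_point 0.27 [281. 228.] [430.1 269.9  40. ]
slot_mouth 0.89 [350. 270.] [491.    4.8   0. ]
stand_home 0.61 [326. 294.] [ 345.9 -104.5   20. ]
mug 0.84 [397. 356.] [ 351.7 -346.7    0. ]
loupe 0.76 [324. 296.] [357.6 -80.6   0. ]
tape_roll 0.78 [364. 326.] [ 360.4 -231.     0. ]
big_stone 0.58 [296. 272.] [364.3  65.1   0. ]
```

```bash
python3 - <<'E'
import cv2
a=cv2.imread("pics/top0.png")[150:350,90:530]; cv2.imwrite("pics/top0c.png",cv2.resize(a,(792,360),interpolation=3))
E
```

```text
(no output)
```

View pics/top0c.png

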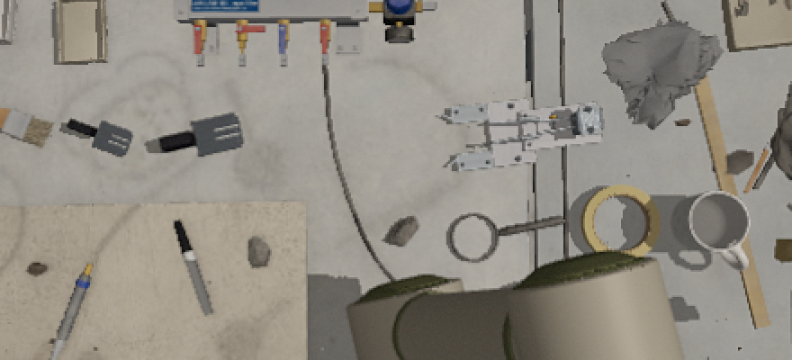

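The larger plate is at full-image px (190,228), with its nose to the right (-y world). The stand is at (354,227), with its mouth facing the plate. I'll look at the stand from close by on the way.

```bash
python3 - <<'E'
from h import *
np.set_printoptions(precision=3,suppress=True)
T=T_tool(); print(T)
c=cap("wrist"); print(c["mount"],c["fx"],c["k1"])
for tx,ty in [(480,-20),(480,-60)]:
  print(T[:3,:3].T@(np.array([tx,ty,230])-T[:3,3]))
E
```

```text
[[   0.9      0.437   -0.     229.193]
 [   0.437   -0.9      0.    -472.317]
 [   0.      -0.      -1.     231.265]
 [   0.       0.       0.       1.   ]]
[[  -0.001    0.956    0.294   74.579]
 [   1.       0.001   -0.       0.697]
 [  -0.       0.294   -0.956 -142.497]
 [   0.       0.       0.       1.   ]] 332.05399263931207 -0.05269753081570105
[ 423.129 -297.417    1.301]
[ 405.664 -261.431    1.298]
```

```bash
python3 -m jog '[{"tx":47,"ty":-32.8,"az":-0.16,"jaw":-1},{"tx":51.6,"ty":-24.8,"az":-0.16,"jaw":-1},{"tx":54.9,"ty":-16.3,"az":-0.16,"jaw":-1},{"tx":56.8,"ty":-7.3,"az":-0.16,"jaw":-1},{"tx":57.3,"ty":1.8,"az":-0.16,"jaw":-1}]' 30; python3 -m jog '[{"tx":56.3,"ty":10.9,"az":-0.16,"jaw":-1},{"tx":53.8,"ty":19.7,"az":-0.159,"jaw":-1},{"tx":50,"ty":28,"jaw":-1},{"tx":50,"ty":28,"jaw":-1},{"jaw":-1}]'
cat > look.py <<'E'
from h import *
import sys
np.set_printoptions(precision=1,suppress=True)
c=cap("wrist"); save(c,sys.argv[1]); print(T_tool())
for a in sys.argv[2:]:
    q,z=a.split(":")
    for r in place_of(q,"wrist")[:2]: print(q,round(r["conf"],2),np.round(r["centre"]),onz(c,*r["centre"],float(z)))
import pickle; pickle.dump(c,open("pics/"+sys.argv[1]+".pkl","wb"))
E
python3 look.py stand1.png stand:0 slot_mouth:0 stand_home:20 pinch_point:40 tip_a:11 tweezer_a:40
```

```text
[[   0.9    0.4    0.   229.2]
 [   0.4   -0.9   -0.  -472.4]
 [  -0.     0.    -1.   231.3]
 [   0.     0.     0.     1. ]]schema error: expected keys tx, ty, tz, ax, ay, az, jaw
schema error: expected keys tx, ty, tz, ax, ay, az, jaw
Traceback (most recent call last):
  File "look.py", line 7, in <module>
    for r in place_of(q,"wrist")[:2]: print(q,round(r["conf"],2),np.round(r["centre"]),onz(c,*r["centre"],float(z)))
             ~~~~~~~~^^^^^^^^^^^
ValueError: it knows: big_stone, loupe, mug, pinch_point, plate, plate_grip, slot_mouth, stand, stand_home, tape_roll, tip
```

View pics/stand1.png

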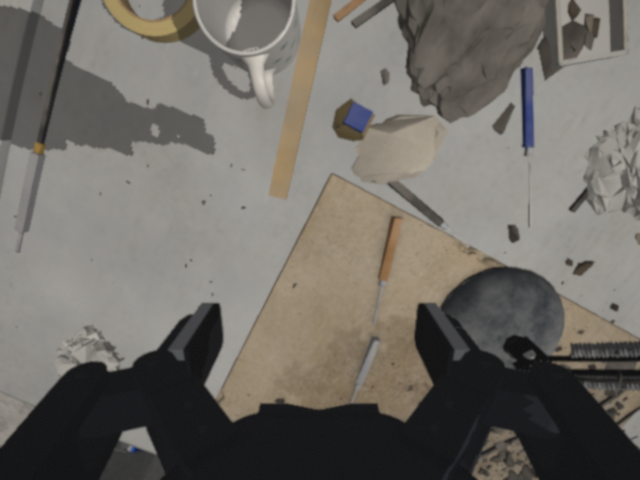

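The picture is still of the starting area because the move was refused: every key is required in each row.

```bash
python3 -m jog '[{"tx":47,"ty":-32.8,"tz":0,"ax":0,"ay":0,"az":-0.16,"jaw":-1},{"tx":51.6,"ty":-24.8,"tz":0,"ax":0,"ay":0,"az":-0.16,"jaw":-1},{"tx":54.9,"ty":-16.3,"tz":0,"ax":0,"ay":0,"az":-0.16,"jaw":-1},{"tx":56.8,"ty":-7.3,"tz":0,"ax":0,"ay":0,"az":-0.16,"jaw":-1},{"tx":57.3,"ty":1.8,"tz":0,"ax":0,"ay":0,"az":-0.16,"jaw":-1}]' 30; python3 -m jog '[{"tx":56.3,"ty":10.9,"tz":0,"ax":0,"ay":0,"az":-0.16,"jaw":-1},{"tx":53.8,"ty":19.7,"tz":0,"ax":0,"ay":0,"az":-0.159,"jaw":-1},{"tx":50,"ty":28,"tz":0,"ax":0,"ay":0,"az":0,"jaw":-1},{"tx":20,"ty":28,"tz":0,"ax":0,"ay":0,"az":0,"jaw":-1},{"tx":0,"ty":0,"tz":0,"ax":0,"ay":0,"az":0,"jaw":-1}]'
python3 look.py stand2.png stand:0 slot_mouth:0 stand_home:20 pinch_point:40 tip_a:11
```

```text
time_s: 2.17
eef_pos: [369.8, -220.8, 231.5]
ee_rot: [0.0, 0.809, 0.588, 0.0]
force: [1.1, -0.8, 1.4]
grip_width: 0.999
grip_force: 0.0
time_s: 2.8
eef_pos: [482.0, -51.1, 231.1]
ee_rot: [-0.0, 0.706, 0.708, 0.0]
force: [-0.7, 0.3, -0.2]
grip_width: 0.998
grip_force: 0.0
[[ -0.    1.   -0.  481.2]
 [  1.    0.    0.  -51.9]
 [  0.   -0.   -1.  231. ]
 [  0.    0.    0.    1. ]]
stand 0.74 [321. 202.] [485.1 -40.8   0. ]
pinch_point 0.8 [325. 269.] [ 489.4 -106.7   40. ]
tip_a 0.96 [310. 207.] [472.9 -45.   11. ]
tip_a 0.81 [334. 202.] [499.6 -39.5  11. ]
```

View pics/stand2.png

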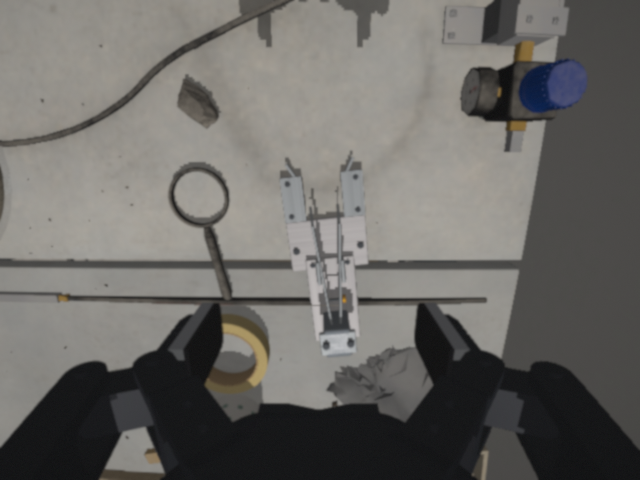

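The stand shows at px (321,202), with its mouth up (towards +y). The rear corners of its base are about (292,270) and (368,263), and the tweezer tips are near (312,195) and (336,195). Next I'll fit its pose.

```bash
python3 - <<'E'
import pickle
from h import *
np.set_printoptions(precision=2,suppress=True)
c=pickle.load(open("pics/stand2.png.pkl","rb"))
a=c["color"][140:370,230:430,::-1]; cv2.imwrite("pics/s2c.png",cv2.resize(a,None,fx=2.6,fy=2.6,interpolation=2))
for n,u,v,z in [("rear -y",292,270,8),("rear +y",368,263,8),("tip",310,207,11),("tip",334,202,11)]: print(n,onz(c,u,v,z),bydepth(c,u,v))
E
```

```text
rear -y [ 450.89 -120.91    8.  ] [ 450.2  -124.14   -0.2 ]
rear +y [ 540.23 -111.9     8.  ] [ 544.51 -121.77  -18.74]
tip [472.58 -45.1   11.  ] [472.7  -44.25  15.5 ]
tip [499.01 -39.46  11.  ] [499.54 -41.39  -0.19]
```

View pics/s2c.png

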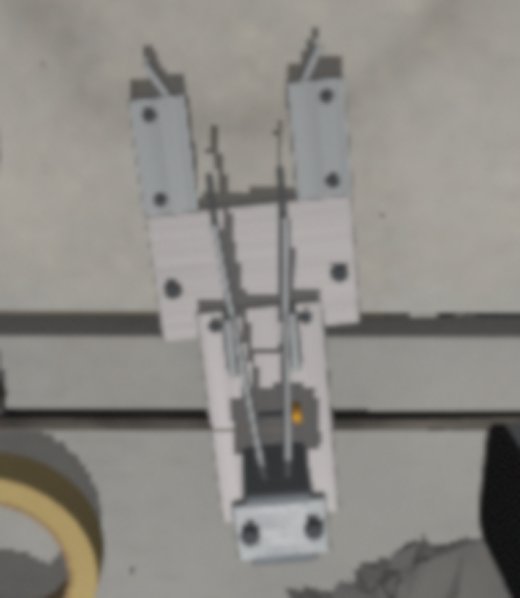

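```bash
cat > fit.py <<'E'
import pickle
from h import *
from scipy.optimize import least_squares
np.set_printoptions(precision=3,suppress=True)
c=pickle.load(open("pics/stand2.png.pkl","rb"))
L=[(131,99,-35,-45,11),(187,97,-35,-21.25,11),(290,83,-35,21.25,11),(343,79,-35,45,11),(163,340,75,-45,8),(358,322,75,45,8),(152,214,None,-45,11),(350,197,None,45,11),(280,504,128,0,61),(285,558,164,0,61)]
def W(p,s):
    t=p[2]; return np.array([p[0]+s[0]*np.cos(t)-s[1]*np.sin(t),p[1]+s[0]*np.sin(t)+s[1]*np.cos(t),s[2]])
def f(p):
    r=[]
    for u,v,x,y,z in L:
        if x is None: continue
        a=proj(c,W(p,(x,y,z))); r+=[a[0]-u/2.6-230,a[1]-v/2.6-140]
    return np.array(r)
s=least_squares(f,[486,-42,-1.37],loss="soft_l1"); p=s.x
print(p,f(p).reshape(-1,2))
for u,v in [(213,180),(283,165)]:
    q=onz(c,u/2.6+230,v/2.6+140,11); print("tip?",q)
for n,x,z in [("mouth",-35,0),("home",-70,20),("pinch",65,40)]: print(n,W(p,(x,0,z)))
E
python3 fit.py
```

```text
[488.67  -43.937  -1.466] [[-0.473  0.295]
 [-0.163 -1.259]
 [-0.438  0.027]
 [ 1.243 -0.688]
 [ 0.114  1.074]
 [ 1.133  0.67 ]
 [-0.778 -2.073]
 [ 0.037  5.221]]
tip? [474.7   -47.595  11.   ]
tip? [504.375 -41.066  11.   ]
mouth [484.996  -9.131   0.   ]
home [481.321  25.676  20.   ]
pinch [ 495.495 -108.578   40.   ]
```

```bash
python3 -m jog '[{"tx":60,"ty":0,"tz":5,"ax":0,"ay":0,"az":0,"jaw":-1},{"tx":60,"ty":0,"tz":10,"ax":0,"ay":0,"az":0,"jaw":-1},{"tx":60,"ty":0,"tz":10,"ax":0,"ay":0,"az":0,"jaw":-1},{"tx":60,"ty":0,"tz":10,"ax":0,"ay":0,"az":0,"jaw":-1},{"tx":60,"ty":0,"tz":10,"ax":0,"ay":0,"az":0,"jaw":-1}]'; python3 -m jog '[{"tx":60,"ty":0,"tz":10,"ax":0,"ay":0,"az":0,"jaw":-1},{"tx":40,"ty":0,"tz":5,"ax":0,"ay":0,"az":0,"jaw":-1},{"tx":0,"ty":0,"tz":0,"ax":0,"ay":0,"az":0,"jaw":-1}]'
python3 look.py plate1.png plate:0 plate_grip:20
```

```text
time_s: 3.72
eef_pos: [481.0, 248.9, 186.3]
ee_rot: [0.0, 0.707, 0.707, 0.0]
force: [1.2, -0.1, 0.8]
grip_width: 0.996
grip_force: 0.0
time_s: 4.1
eef_pos: [480.5, 349.1, 170.5]
ee_rot: [-0.0, 0.706, 0.708, -0.0]
force: [0.6, 0.0, 0.1]
grip_width: 0.999
grip_force: 0.0
[[ -0.    1.   -0.  480.9]
 [  1.    0.   -0.  347.8]
 [ -0.   -0.   -1.  170.9]
 [  0.    0.    0.    1. ]]
plate 0.85 [320. 199.] [482.1 371.8   0. ]
plate 0.58 [344.  42.] [501.6 506.4   0. ]
plate_grip 0.97 [318. 205.] [479.7 370.3  20. ]
plate_grip 0.67 [345.  39.] [501.2 502.7  20. ]
```

View pics/plate1.png

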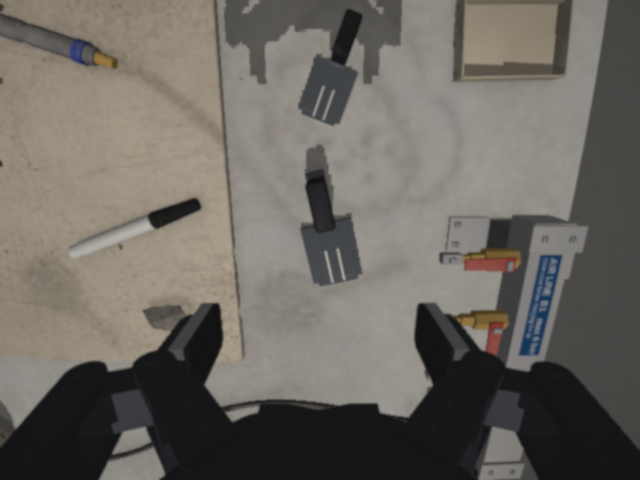

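The larger plate is in view: its black bar is at px (320,200), its nose at (335,283), and the two white lines run from (326,250)/(337,248) to (333,281)/(345,279).

```bash
cat > fitp.py <<'E'
import pickle
from h import *
from scipy.optimize import least_squares
np.set_printoptions(precision=3,suppress=True)
c=pickle.load(open("pics/plate1.png.pkl","rb"))
h=cv2.cvtColor(c["color"][235:295,300:365],cv2.COLOR_RGB2GRAY); m=(h>170).astype(np.uint8)
n,l,st,ce=cv2.connectedComponentsWithStats(m); G=[]
for i in range(1,n):
    if 15<st[i,4]<200:
        ys,xs=np.where(l==i); P=np.array([onz(c,x+300,y+235,6) for x,y in zip(xs,ys)])[:,:2]
        d=np.linalg.svd(P-P.mean(0))[2][0]; d*= -np.sign(d[1]); t=(P-P.mean(0))@d
        print(st[i],P.mean(0),np.arctan2(d[1],d[0]),np.ptp(t))
        if np.ptp(t)>20: G.append((P.mean(0),np.arctan2(d[1],d[0])))
m=np.mean([g[0] for g in G],0); yaw=np.mean([g[1] for g in G]); g=m-66*np.array([np.cos(yaw),np.sin(yaw)])
T=T_tool(); print("grip",g,"yaw",yaw,"tcp",T[:3,3]); 
for u,v in [(318,205)]: print(onz(c,u,v,20))
E
python3 fitp.py
```

```text
grip [nan nan] yaw nan tcp [481.448 346.582 171.491]
[479.922 369.897  20.   ]
  return _methods._mean(a, axis=axis, dtype=dtype,
  ret = ret.dtype.type(ret / rcount)
```

```bash
sed -i 's/h>170/h>np.percentile(h[12:48,18:50],50)+45/; s/^n,l,st/m[:12]=0;m[48:]=0;m[:,:18]=0;m[:,50:]=0;print(h[12:48:8,18:50:2])\nn,l,st/; s/Stats(m)/Stats(m,connectivity=4)/' fitp.py; python3 fitp.py
```

```text
[[ 70  71  70  70  70  70  71  70  70  78  83  69  69  70  70  71]
 [ 70  72  71 101 154  97  71  71  71  84 151 121  72  70  71  71]
 [ 72  70  73  74 104 153  94  72  71  72  90 156 109  70  71  72]
 [ 74  72  72  75  74 114 154  88  72  73  74  97 154 100  70  72]
 [ 74  74  73  73  74  75 119 152  86  74  73  74 102 142  91  80]]
[37 14  9 31 89] [502.278 308.37 ] -1.346849207069226 32.6366960917677
[24 16 10 32 90] [490.442 306.22 ] -1.3472778767368536 33.5213997086429
grip [481.717 371.65 ] yaw -1.3470635419030397 tcp [481.448 346.582 171.491]
[479.922 369.897  20.   ]
```

```bash
python3 -m jog '[{"tx":25,"ty":0.5,"tz":20,"ax":0,"ay":0,"az":-0.112,"jaw":-1},{"tx":0,"ty":0,"tz":40,"ax":0,"ay":0,"az":-0.112,"jaw":-1},{"tx":0,"ty":0,"tz":45,"ax":0,"ay":0,"az":0,"jaw":-1},{"tx":0,"ty":0,"tz":40,"ax":0,"ay":0,"az":0,"jaw":-1},{"tx":0,"ty":0,"tz":20,"ax":0,"ay":0,"az":0,"jaw":-1}]' 30; python3 -m jog '[{"tx":0,"ty":0,"tz":0,"ax":0,"ay":0,"az":0,"jaw":0},{"tx":0,"ty":0,"tz":0,"ax":0,"ay":0,"az":0,"jaw":0.4},{"tx":0,"ty":0,"tz":0,"ax":0,"ay":0,"az":0,"jaw":1},{"tx":0,"ty":0,"tz":0,"ax":0,"ay":0,"az":0,"jaw":1},{"tx":0,"ty":0,"tz":0,"ax":0,"ay":0,"az":0,"jaw":1}]'
```

```text
time_s: 4.88
eef_pos: [481.5, 371.2, 4.9]
ee_rot: [-0.0, 0.624, 0.781, -0.001]
force: [-0.2, 0.4, 0.6]
grip_width: 0.997
grip_force: 0.0
time_s: 5.5
eef_pos: [482.1, 372.9, 7.3]
ee_rot: [0.0, 0.624, 0.782, 0.001]
force: [-0.5, -1.2, 6.9]
grip_width: 0.205
grip_force: 30.6
```

```bash
python3 -m jog '[{"tx":0,"ty":0,"tz":-20,"ax":0,"ay":0,"az":0.06,"jaw":1},{"tx":0,"ty":0,"tz":-15,"ax":0,"ay":0,"az":0.059,"jaw":1},{"tx":-43,"ty":-6,"tz":0,"ax":0,"ay":0,"az":0,"jaw":1},{"tx":-43,"ty":-6,"tz":0,"ax":0,"ay":0,"az":0,"jaw":1},{"tx":-43,"ty":-6,"tz":0,"ax":0,"ay":0,"az":0,"jaw":1}]' 50; python3 -m jog '[{"tx":-43,"ty":-6,"tz":0,"ax":0,"ay":0,"az":0,"jaw":1},{"tx":-43,"ty":-6,"tz":0,"ax":0,"ay":0,"az":0,"jaw":1},{"tx":-43,"ty":-6,"tz":0,"ax":0,"ay":0,"az":0,"jaw":1},{"tx":-7,"ty":-1,"tz":10,"ax":0,"ay":0,"az":0,"jaw":1},{"tx":0,"ty":0,"tz":0,"ax":0,"ay":0,"az":0,"jaw":1}]'; python3 look.py carry.png plate_grip:45; python3 -c "
from h import *
for n in ['side','top']: c=cap(n);save(c,n+'1.png')
a=cv2.imread('pics/side1.png')[150:350,220:460];b=cv2.imread('pics/top1.png')[130:330,230:470];
cv2.imwrite('pics/m.png',cv2.resize(cv2.vconcat([a,b]),None,fx=1.5,fy=1.5,interpolation=2) if 0 else cv2.resize(cv2.hconcat([a,b]),(800,334),interpolation=2))"
```

```text
time_s: 6.12
eef_pos: [476.8, 241.2, 41.2]
ee_rot: [-0.0, 0.669, 0.743, -0.0]
force: [-0.2, -0.2, -1.9]
grip_width: 0.203
grip_force: 49.2
time_s: 6.75
eef_pos: [472.1, 105.3, 30.6]
ee_rot: [-0.001, 0.669, 0.743, -0.001]
force: [-1.0, -0.1, -2.6]
grip_width: 0.204
grip_force: 49.2
[[ -0.1   1.   -0.  472.3]
 [  1.    0.1   0.  105.8]
 [  0.   -0.   -1.   31. ]
 [  0.    0.    0.    1. ]]
plate_grip 0.89 [318. 321.] [472.  105.1  45. ]
```

View pics/m.png

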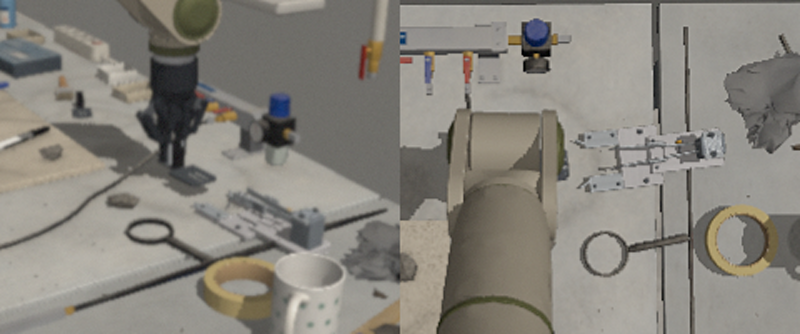

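The side view shows the plate hanging in the gripper just ahead of the stand's mouth. I'll lower it to the bench.

```bash
python3 -m jog '[{"tx":0,"ty":0,"tz":16,"ax":0,"ay":0,"az":0,"jaw":1},{"tx":0,"ty":0,"tz":6,"ax":0,"ay":0,"az":0,"jaw":1},{"tx":0,"ty":0,"tz":1,"ax":0,"ay":0,"az":0,"jaw":1},{"tx":0,"ty":0,"tz":0,"ax":0,"ay":0,"az":0,"jaw":1}]'
```

```text
time_s: 7.45
eef_pos: [472.6, 105.2, 8.2]
ee_rot: [-0.0, 0.669, 0.743, -0.0]
force: [0.1, 0.3, -2.9]
grip_width: 0.207
grip_force: 49.2
```

```bash
python3 -m jog '[{"tx":0,"ty":0,"tz":1,"ax":0,"ay":0,"az":0,"jaw":1},{"tx":0,"ty":0,"tz":0,"ax":0,"ay":0,"az":0,"jaw":1}]';python3 -m jog '[{"tx":0,"ty":0,"tz":0.7,"ax":0,"ay":0,"az":0,"jaw":1},{"tx":0,"ty":0,"tz":0,"ax":0,"ay":0,"az":0,"jaw":1}]'
```

```text
time_s: 7.7
eef_pos: [472.7, 105.2, 7.4]
ee_rot: [0.0, 0.669, 0.743, 0.0]
force: [-0.3, -0.3, -1.9]
grip_width: 0.201
grip_force: 49.2
time_s: 7.95
eef_pos: [472.7, 105.2, 7.4]
ee_rot: [0.0, 0.669, 0.743, 0.0]
force: [-3.5, -0.8, 9.1]
grip_width: 0.199
grip_force: 50.8
```

```bash
python3 -m jog '[{"tx":-8,"ty":0.3,"tz":-0.4,"ax":0,"ay":0,"az":0,"jaw":1},{"tx":-8,"ty":0,"tz":0,"ax":0,"ay":0,"az":0,"jaw":1},{"tx":-8,"ty":0,"tz":0,"ax":0,"ay":0,"az":0,"jaw":1},{"tx":-6,"ty":0,"tz":0,"ax":0,"ay":0,"az":0,"jaw":1}]';python3 -m jog '[{"tx":-4,"ty":0,"tz":0,"ax":0,"ay":0,"az":0,"jaw":1},{"tx":-4,"ty":0,"tz":0,"ax":0,"ay":0,"az":0,"jaw":1},{"tx":-2,"ty":0,"tz":0,"ax":0,"ay":0,"az":0,"jaw":1}]'
```

```text
time_s: 8.45
eef_pos: [476.6, 74.9, 7.4]
ee_rot: [0.0, 0.669, 0.743, 0.0]
force: [-0.1, 4.8, 6.1]
grip_width: 0.205
grip_force: 50.3
time_s: 8.82
eef_pos: [477.5, 65.1, 7.4]
ee_rot: [0.0, 0.669, 0.743, 0.0]
force: [-0.8, 3.4, 5.7]
grip_width: 0.205
grip_force: 50.3
```

```bash
python3 -m jog '[{"tx":-4,"ty":0,"tz":0,"ax":0,"ay":0,"az":0,"jaw":1},{"tx":-5,"ty":0,"tz":0,"ax":0,"ay":0,"az":0,"jaw":1},{"tx":-5,"ty":0,"tz":0,"ax":0,"ay":0,"az":0,"jaw":1},{"tx":-4,"ty":0,"tz":0,"ax":0,"ay":0,"az":0,"jaw":1},{"tx":0,"ty":0,"tz":0,"ax":0,"ay":0,"az":0,"jaw":1}]'
```

```text
time_s: 9.45
eef_pos: [479.5, 46.8, 7.4]
ee_rot: [0.0, 0.669, 0.743, 0.0]
force: [-1.5, -0.4, 4.9]
grip_width: 0.202
grip_force: 50.3
```

```bash
python3 -m jog '[{"tx":-5,"ty":0,"tz":0,"ax":0,"ay":0,"az":0,"jaw":1},{"tx":-6,"ty":0,"tz":0,"ax":0,"ay":0,"az":0,"jaw":1},{"tx":-5,"ty":0,"tz":0,"ax":0,"ay":0,"az":0,"jaw":1},{"tx":0,"ty":0,"tz":0,"ax":0,"ay":0,"az":0,"jaw":1}]';python3 -m jog '[{"tx":-2,"ty":0,"tz":0,"ax":0,"ay":0,"az":0,"jaw":1},{"tx":-1,"ty":0,"tz":0,"ax":0,"ay":0,"az":0,"jaw":1},{"tx":-1,"ty":0,"tz":0,"ax":0,"ay":0,"az":0,"jaw":1}]'
```

```text
time_s: 9.95
eef_pos: [481.1, 30.8, 7.4]
ee_rot: [0.001, 0.669, 0.743, 0.0]
force: [-0.7, -1.0, 5.7]
grip_width: 0.202
grip_force: 50.3
time_s: 10.32
eef_pos: [481.4, 27.5, 7.4]
ee_rot: [0.0, 0.669, 0.743, 0.0]
force: [-1.3, 8.5, 7.9]
grip_width: 0.202
grip_force: 50.6
```

```bash
python3 -m jog '[{"tx":-1,"ty":0,"tz":0,"ax":0,"ay":0,"az":0,"jaw":1},{"tx":0,"ty":0,"tz":0,"ax":0,"ay":0,"az":0,"jaw":1}]';python3 -m jog '[{"tx":-1,"ty":0,"tz":0,"ax":0,"ay":0,"az":0,"jaw":1},{"tx":0,"ty":0,"tz":0,"ax":0,"ay":0,"az":0,"jaw":1}]'
```

```text
time_s: 10.58
eef_pos: [481.3, 27.3, 7.4]
ee_rot: [-0.0, 0.669, 0.743, 0.001]
force: [0.4, 11.8, 7.5]
grip_width: 0.2
grip_force: 50.6
time_s: 10.82
eef_pos: [481.2, 27.3, 7.4]
ee_rot: [-0.001, 0.669, 0.743, 0.001]
force: [-0.8, 19.4, 9.4]
grip_width: 0.206
grip_force: 50.8
```

```bash
python3 -m jog '[{"tx":1.5,"ty":0,"tz":0,"ax":0,"ay":0,"az":0,"jaw":1},{"tx":0,"ty":0,"tz":0,"ax":0,"ay":0,"az":0,"jaw":0.2},{"tx":0,"ty":0,"tz":0,"ax":0,"ay":0,"az":0,"jaw":-1},{"tx":0,"ty":0,"tz":0,"ax":0,"ay":0,"az":0,"jaw":-1},{"tx":0,"ty":0,"tz":0,"ax":0,"ay":0,"az":0,"jaw":-1}]';python3 -m jog '[{"tx":0,"ty":0,"tz":-40,"ax":0,"ay":0,"az":0,"jaw":-1},{"tx":0,"ty":0,"tz":-50,"ax":0,"ay":0,"az":0,"jaw":-1},{"tx":0,"ty":0,"tz":-50,"ax":0,"ay":0,"az":0,"jaw":-1},{"tx":0,"ty":0,"tz":0,"ax":0,"ay":0,"az":0,"jaw":-1}]'; python3 look.py home.png plate_grip:20 pinch_point:40 tip:11 stand_home:20 stand:0
python3 -c "
import cv2
a=cv2.imread('pics/home.png')[150:420,200:440];cv2.imwrite('pics/homec.png',cv2.resize(a,None,fx=2.2,fy=2.2,interpolation=2))"
```

```text
time_s: 11.45
eef_pos: [481.1, 27.0, 6.9]
ee_rot: [-0.0, 0.669, 0.743, -0.0]
force: [-0.1, -0.6, -0.2]
grip_width: 0.998
grip_force: 0.0
time_s: 11.95
eef_pos: [482.8, 26.9, 150.2]
ee_rot: [0.003, 0.669, 0.743, 0.002]
force: [-0.4, 0.9, -1.2]
grip_width: 0.997
grip_force: 0.0
[[ -0.1   1.    0.  481.6]
 [  1.    0.1  -0.   27. ]
 [ -0.    0.   -1.  147.9]
 [  0.    0.    0.    1. ]]
plate_grip 0.91 [316. 236.] [481.5  23.9  20. ]
pinch_point 0.7 [312. 378.] [ 491.5 -105.2   40. ]
tip 0.61 [332. 302.] [504.  -40.9  11. ]
tip 0.59 [296. 302.] [469.5 -44.5  11. ]
```

View pics/homec.png

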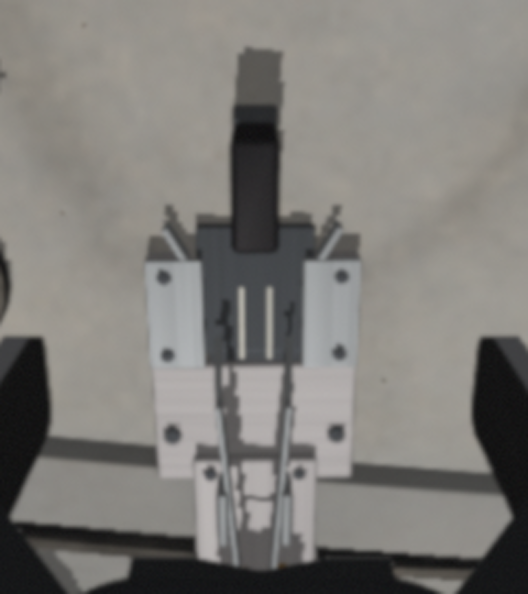

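The plate is fully in the slot: its lines end right at the stop edge (crop row 360), the bar is clear of the fingers and the tweezers are open. Next I'll move over the pinch point and descend.

```bash
python3 -m jog '[{"tx":-40,"ty":0,"tz":0,"ax":0,"ay":0,"az":0,"jaw":-1},{"tx":-48,"ty":0,"tz":0,"ax":0,"ay":0,"az":0,"jaw":-1},{"tx":-47.5,"ty":-0.2,"tz":0,"ax":0,"ay":0,"az":0,"jaw":-1},{"tx":0,"ty":0,"tz":40,"ax":0,"ay":0,"az":0,"jaw":-1},{"tx":0,"ty":0,"tz":30,"ax":0,"ay":0,"az":0,"jaw":-1}]' 20;python3 -m jog '[{"tx":0,"ty":0,"tz":25,"ax":0,"ay":0,"az":0,"jaw":-1},{"tx":0,"ty":0,"tz":20,"ax":0,"ay":0,"az":0,"jaw":-1},{"tx":0,"ty":0,"tz":7,"ax":0,"ay":0,"az":0,"jaw":-0.5},{"tx":0,"ty":0,"tz":0,"ax":0,"ay":0,"az":0,"jaw":0},{"tx":0,"ty":0,"tz":0,"ax":0,"ay":0,"az":0,"jaw":0.15}]'; python3 look.py pin1.png tip:11
```

```text
time_s: 12.88
eef_pos: [494.4, -107.9, 74.9]
ee_rot: [-0.001, 0.669, 0.743, -0.0]
force: [1.6, 1.1, 0.5]
grip_width: 1.0
grip_force: 0.0
time_s: 13.5
eef_pos: [495.5, -107.8, 25.6]
ee_rot: [0.001, 0.669, 0.743, 0.0]
force: [-0.4, -0.1, -0.7]
grip_width: 0.431
grip_force: 0.0
[[  -0.1    1.     0.   495.5]
 [   1.     0.1   -0.  -107.7]
 [  -0.     0.    -1.    25.7]
 [   0.     0.     0.     1. ]]
tip 0.79 [284. 164.] [472.7 -45.1  11. ]
```

View pics/pin1.png

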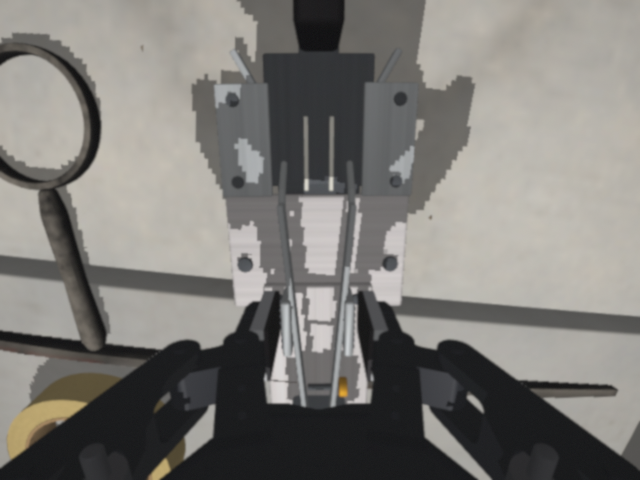

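The fingers straddle the pads evenly. The tips are at px (284,164) and (351,164), and the lines below them at columns 306 and 332. I'll close gradually.

```bash
python3 -m jog '[{"tx":0,"ty":0,"tz":0,"ax":0,"ay":0,"az":0,"jaw":0.25},{"tx":0,"ty":0,"tz":0,"ax":0,"ay":0,"az":0,"jaw":0.32},{"tx":0,"ty":0,"tz":0,"ax":0,"ay":0,"az":0,"jaw":0.38},{"tx":0,"ty":0,"tz":0,"ax":0,"ay":0,"az":0,"jaw":0.4},{"tx":0,"ty":0,"tz":0,"ax":0,"ay":0,"az":0,"jaw":0.4}]' 20; cat > gap.py <<'E'
from h import *
import sys
c=cap("wrist"); save(c,sys.argv[1])
for r in place_of("tip","wrist")[:2]: print(r["conf"],np.round(r["centre"],1),onz(c,*r["centre"],11).round(1))
g=cv2.cvtColor(c["color"],cv2.COLOR_RGB2GRAY); print(g[165,270:362])
E
python3 gap.py pin2.png
```

```text
time_s: 14.22
eef_pos: [495.3, -107.5, 25.2]
ee_rot: [0.0, 0.669, 0.743, 0.0]
force: [-0.8, 1.3, 5.3]
grip_width: 0.299
grip_force: 3.6
0.67 [295.3 163.4] [477.7 -44.   11. ]
0.63 [340.3 161.4] [498.2 -40.9  11. ]
[ 94  78  63  55  53  54  53  52  52  52  52  52  53  52  54  53  53  52
  51  51  52  57  68  81  88  90  90  86  77  64  55  53  53  62  89 117
 127 122 103  75  57  52  53  53  53  54  53  52  53  52  53  53  52  52
  52  52  53  53  60  83 109 125 126 110  80  58  61  73  82  88  90  89
  85  75  62  53  52  52  53  53  53  53  53  54  54  53  52  52  52  52
  53  56]
```

```bash
python3 -m jog '[{"tx":0,"ty":0,"tz":0,"ax":0,"ay":0,"az":0,"jaw":0.43},{"tx":0,"ty":0,"tz":0,"ax":0,"ay":0,"az":0,"jaw":0.46},{"tx":0,"ty":0,"tz":0,"ax":0,"ay":0,"az":0,"jaw":0.48},{"tx":0,"ty":0,"tz":0,"ax":0,"ay":0,"az":0,"jaw":0.48},{"tx":0,"ty":0,"tz":0,"ax":0,"ay":0,"az":0,"jaw":0.48}]'; python3 gap.py pin3.png
```

```text
time_s: 14.95
eef_pos: [495.3, -107.4, 25.3]
ee_rot: [0.0, 0.669, 0.743, 0.0]
force: [-1.0, 2.9, 6.7]
grip_width: 0.261
grip_force: 6.4
0.92 [304.9 162.9] [482.1 -43.1  11. ]
0.91 [331.1 161.7] [494.1 -41.4  11. ]
[141 106  78  77  83  84  82  75  62  55  52  53  53  53  55  53  53  53
  52  52  51  52  53  53  55  53  54  53  54  56  63  75  86  90  90  90
  92  95  92  72  56  53  53  53  53  53  52  53  53  53  53  53  53  53
  53  53  53  56  65  79  86  90  91  89  82  69  57  52  52  51  51  52
  53  52  53  53  53  53  54  53  53  54  54  53  53  54  52  52  52  52
  52  56]
```

```bash
python3 -m jog '[{"tx":0,"ty":0,"tz":0,"ax":0,"ay":0,"az":0,"jaw":0.48},{"tx":0,"ty":0,"tz":0,"ax":0,"ay":0,"az":0,"jaw":0.48},{"tx":0,"ty":0,"tz":0,"ax":0,"ay":0,"az":0,"jaw":0.48},{"tx":0,"ty":0,"tz":0,"ax":0,"ay":0,"az":0,"jaw":0.48},{"tx":0,"ty":0,"tz":0,"ax":0,"ay":0,"az":0,"jaw":0.48}]'; python3 gap.py pin4.png
```

```text
time_s: 15.68
eef_pos: [495.3, -107.4, 25.3]
ee_rot: [0.0, 0.669, 0.743, 0.0]
force: [-0.6, 4.1, 6.3]
grip_width: 0.264
grip_force: 6.4
0.79 [301.9 163.7] [480.8 -43.7  11. ]
0.57 [333.9 164.9] [495.5 -42.7  11. ]
[141 105  77  77  84  84  83  75  62  53  53  53  54  54  54  54  52  52
  51  51  52  54  54  53  54  54  54  54  54  54  63  77  85  89  91  91
  92  95  91  73  56  53  52  53  53  54  53  54  52  53  52  52  53  52
  52  53  53  56  66  79  86  89  90  89  82  70  58  52  52  52  51  52
  53  52  53  53  52  52  53  53  54  53  53  54  53  53  53  53  51  52
  53  57]
```

View pics/pin4.png

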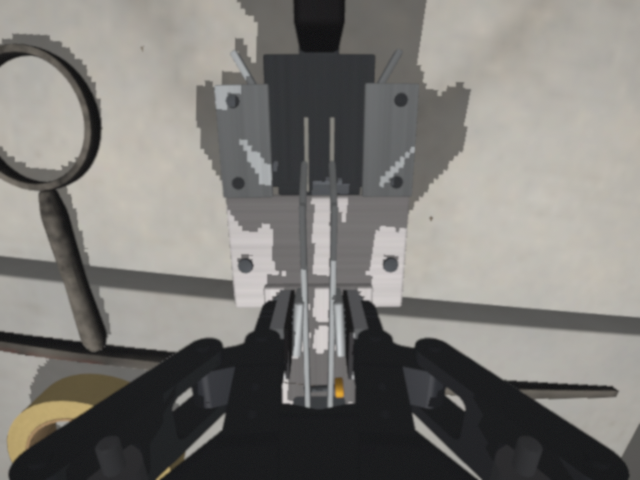

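The tips at px (304,164) and (332,164) lie on the two white lines, the profile is unchanged since the last look, and the plate is still home.

```bash
python3 -c "from rig import *; print(finish_job())"
```

```text
the job is handed in; nothing more can be done
None
```

I handed the job in with the plate home against the stop and let go, and the tweezers held steady at a tip gap of about 12 mm over the lines; no verdict was returned.

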